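# Put the gesso pot to dry on the tip-up peg

### The arm

A 6-joint arm with a two-finger parallel gripper is mounted at the origin on the work surface. World frame = base frame: x ahead of the robot, y to its left, z up, the work surface at z = 0. Lengths are in mm, angles in rad, forces in N, time in s.
With the tool pointing down it reaches from about 375 to 925 mm from the base axis. Payload 5.7 kg.
Tool frame: the origin (TCP) lies between the finger pads; the fingertips stand ctrl.tip_extent ahead of it and the grasp point (between the pads) lies 6 mm ahead of it (ctrl.tip_extent is the distance from the TCP to the fingertips, in mm); y points along the fingers, z is the direction in which the jaws open and shut, and the axes are right-handed (so a half turn about y gives the same grasp; the last joint's range is limited). The gripper opens to 85 mm and grips with 20 to 120 N. Pads are 22 mm wide; open, the fingers measure 114 mm over their backs; the gripper's body (76 mm by 85 mm) begins 54 mm behind the grasp point. The pads swing forward as they close: fully open they stand 13 mm farther back than shut.
Start: joints at [1.022, 0.359, 1.51, -0, 1.272, -0.115], TCP at [252.183, 544.399, 256.267] pointing down, gripper open.
Joint ranges: [-2.97, 2.97], [-1.01, 2.36], [0.21, 2.38], [-0.96, 4.11], [0.2, 2.71], [-2.98, 2.98]. Speed limits (rad/s): [2.39, 2.39, 3.14, 3.14, 3.14, 3.14].

### API

Orientations are given as a unit quaternion [w, x, y, z].
In Python, from rig import ctrl gives the robot as it stands.
- The arm moves only by the shell command python3 -m pendant 'ROWS' [OPENING] [FORCE]. ROWS is text: rows parted by semicolons, each of 4 numbers parted by spaces: the shift along the world's x, y, z in cm, then the turn about the world's z in degrees. In form: x y z roll; .... A call has 1 to 20 rows; each row shifts and turns the commanded pose from where the row before left it; what a row does not reach is not made up. A row lasts 1/8 s, in which the tool goes at most 62.5 mm and 10.7 degrees, less where a joint would pass 70% of its speed; a pose out of reach is approached as far as the arm can. A call is refused whole if a number of a shift passes 6.25 or a number of a turn 10.7, either way. A call with a gripper value outside its range is refused whole. OPENING is the finger opening in cm, from 0 to 8.54, set as the call begins (- or left out, the last holds). The fingers move at their own pace and stop on an object; FORCE is the grip in N (left out, the last holds). Time passes only in rows, so rows that do not move let the fingers close. It gives the time, the measured TCP pose, the force and the opening at its end, in the units of the state.
- ctrl.get_state(): the state, without advancing time (a new reading comes with each control period).
- ctrl.grab_frame(name): name is "side" or "top"; returns a dict with "frame" (384x512x3 uint8, blue, green, red), "z_map" (384x512 float32, mm along the optical axis (not along the pixel's ray), 0 where there is no reading), "vfov" (degrees; the focal length in pixels is half the picture's height over the tangent of half this angle, whatever the lens; pixels are square), "cx", "cy" (the principal point, pixels), "D" ([k1, k2, p1, p2, k3] as OpenCV has them; the pictures are not rectified), "extrinsics" (4x4, takes a point from world to camera coordinates). Camera axes: x right, y up, looking along -z (the intrinsics and any distortion apply to the point x, -y, -z); pixel columns grow to the right and rows downward; lengths in mm; the calibration is good to about 2 mm. A picture is of the moment at which its call begins.
- ctrl.close_job(): hands the job in, once; it reports no verdict.
Trained networks look in the newest picture that a camera, given by its name, has taken for a name from the list of things; names that differ only in an ending like _2 or _b are one class to them, and where a whole thing is asked for, a point or a joint stands for the part that bears it (a point fixed in the world has none). Each returns a list of dicts, best first, with "p" (0 to 1); they miss things now and then, are a little off and sometimes report something else, mostly with a low value. They report only what shows in the picture. A call takes as long as a camera call. They do not tell look-alikes from the thing itself.
- ctrl.boxes_of(name, camera): "location" ([column, row] in pixels, amid what is visible of it).
- ctrl.outline_of(name, camera): "region" (384x512 bool, what is visible of it) and "location" ([column, row] in pixels, amid what is visible of it).
- ctrl.pinpoint(name, camera): "location" ([column, row] in pixels: a listed point, or the origin of a listed thing).
The state is a dict: "time_s": time; "joints": joint angles; "joint_vel": joint speeds; "effort": joint torques, N m; "tool_pos": TCP position; "eef_rot": TCP orientation; "contact_force": force on the tool from outside, world axes, zero at the start; "moment": the same for the moment, N m; "grip_width": finger opening in mm.
Only numpy, scipy, OpenCV 4.12 (cv2) and the standard library are available. Lean on these libraries where they do the work, as an engineer would, in place of code of your own. Each camera call takes 0.05 s, during which the arm holds its last target. There are 200 camera calls.

### The job

Put the rinsed white pot that lies in the wooden cradle up to dry, moving everything gently: swing the stand's hinged peg all the way down until it lies in line with the cradle, then push the pot mouth first along the cradle until it is fully home over the peg, its rim against the peg's round flange. Then swing the peg upright by its steel handle so that the pot stands upside down on it, and leave the other things on the bench where they are.

Things in the scene. Friction and masses are not known exactly. Their poses are not given: they have to be found in the camera images.
- stand: Wooden drying stand fixed to the bench: base board 130 mm wide (x), 335 long (y), 12 thick, with an open-ended V cradle and a hinged peg. Origin on the bench on the cradle's centre line; y along the cradle (the pot is pushed to +y), z up. Cradle from y = -225 to +20 mm, edges 79 mm apart, 51 mm high. Hinge at y = +50, z = 60 mm, axis along x. Yaw within 0.35 rad.
- peg (a joint): Angle of the hinged peg, rad: 0 = fully down, level, in line with the pot, pointing to the stand's -y; 1.57 = upright. Hard stops at both; friction (0.45 N m) holds it where left: 3 to 7 N at the handle bar moves it. Starts partly raised. Wooden dowel 44 mm thick, tapered end 90 mm from the hinge axis, rising 70 mm from a round flange 80 mm wide.
- peg_hinge (a point): Middle of the hinge axis, between two wooden cheeks that reach 64 mm to either side and 80 mm above the bench. It lies 60 mm above the bench and turns with the peg; at angle 0 its axes are the stand's.
- peg_seat (a point): Centre of the flange face on which the pot's rim seats, 20 mm from the hinge axis; turns with the peg. Its -y axis points along the peg to its tip; at angle 0 its axes are the stand's.
- peg_bar (a point): Middle of the handle's cross bar: round steel, 12 mm thick, parallel to the hinge axis, between two 10 mm stems 86 mm apart. At peg angle t it lies 160*sin(t-0.21) mm to the stand's +y of the hinge and 160*cos(t-0.21) mm above it (216 mm over the bench with the peg down, 93 mm with it upright). Push it, or pinch it from above and lead it round; it turns in the fingers.
- pot: White stoneware pot, a plain straight cup, 72 mm wide outside, 64 inside, 95 long, 0.26 kg, lying in the cradle, axis level 60 mm above the bench, mouth towards the peg (stand's +y). Origin: centre of the outside of its closed base; z points from base to mouth. A push on the middle of the base slides it. Home on the lowered peg, its base is 115 mm from the hinge axis.
- pot_mouth (a point): Centre of the pot's mouth, in the plane of the rim, 95 mm from its base.
- gouge_a: wood-handled carving gouge lying by the stand, about 235 mm long; origin under the joint of handle and blade. Leave it alone.
- gouge_b: second such gouge, lying on the other side of the stand. Leave it alone.
- mallet: round wooden carver's mallet standing head down, 96 mm wide, 230 mm high; origin under its head. Leave it alone.
- spare_pot: another white cup, wider (84 mm) and lower (70 mm), standing upright; not part of the job; origin under its base. Leave it alone.
- offcut: wood offcut, 130 x 60 x 45 mm; origin under its centre. Leave it alone.
- jar: amber glass jar, 70 mm wide, 110 mm high; origin under its base. Leave it alone.
- brush: flat brush lying on the bench; origin under its middle. Leave it alone.
Not all that is in view belongs to the job. What is shaped like the pot but red or yellow is not meant.

How it is judged:
By the outcome, as a careful person would: the job done as asked, in the order asked, and still so for the second after the job is handed in, with the robot touching nothing.
It also fails if it takes over 72 s, if anything falls off the work surface, if the arm or the gripper's body presses on something with over 40 N, if the wrist force passes 120 N, or if a joint passes its speed limit or range.

## Working session

There is one attempt and no reset: what is moved stays moved. The work goes in short steps, Python scripts to look and compute and a shell command to move; the robot and the scene stay as the last step left them, time stands still between calls to the robot, and variables do not carry over. Pictures are saved under pics/ and viewed, about 8 in all and at most 12, crops included, and the job is handed in when it is done.

```bash
mkdir -p pics
cat > h.py <<'E'
import numpy as np, cv2
from rig import ctrl
def K(f):
    h=f["frame"].shape[0]; F=h/2/np.tan(np.radians(f["vfov"])/2)
    return np.array([[F,0,f["cx"]],[0,F,f["cy"]],[0,0,1]])
def to_world(f,px,z):  # pixels Nx2, depths N
    px=np.asarray(px,float).reshape(-1,1,2)
    u=cv2.undistortPoints(px,K(f),np.array(f["D"],float)).reshape(-1,2)
    z=np.asarray(z,float).reshape(-1)
    c=np.c_[u[:,0]*z,-u[:,1]*z,-z,np.ones(len(z))]
    return (np.linalg.inv(np.array(f["extrinsics"]))@c.T).T[:,:3]
def to_px(f,P):
    P=np.atleast_2d(P); c=(np.array(f["extrinsics"])@np.c_[P,np.ones(len(P))].T).T
    q=np.c_[c[:,0],-c[:,1],-c[:,2]]
    return cv2.projectPoints(q,np.zeros(3),np.zeros(3),K(f),np.array(f["D"],float))[0].reshape(-1,2)
def at_height(f,px,h):
    a=to_world(f,[px],[500])[0]; b=to_world(f,[px],[1000])[0]
    return a+(b-a)*(h-a[2])/(b[2]-a[2])
def cloud(f):
    z=f["z_map"]; r,c=np.nonzero(z>0)
    return to_world(f,np.c_[c,r],z[r,c]),r,c
E
python3 - <<'E'
from h import *
np.set_printoptions(precision=1,suppress=True)
for n in("side","top"):
    f=ctrl.grab_frame(n); cv2.imwrite(f"pics/{n}0.png",f["frame"])
    print(n,f["vfov"],f["D"]); print("campos",np.linalg.inv(np.array(f["extrinsics"]))[:3,3])
    for t,h in(("stand",0),("peg_hinge",60),("peg_seat",None),("peg_bar",None),("pot",60),("pot_mouth",60)):
        for d in ctrl.pinpoint(t,n)[:2]:
            c,r=d["location"]; z=f["z_map"][int(round(r)),int(round(c))] if 0<=r<384 and 0<=c<512 else 0
            print(t,round(d["p"],2),[round(c),round(r)],"depthpt",to_world(f,[[c,r]],[z])[0],"h",at_height(f,[c,r],h) if h is not None else "")
print(ctrl.get_state(),ctrl.tip_extent)
E
```

```text
side 44.97884517450189 [-0.2  0.   0.   0.   0. ]
campos [  468.3 -1120.9   990.5]
stand 0.66 [244, 220] depthpt [516.9 -68.7  91.4] h [521.8  38.2   0. ]
stand 0.48 [231, 150] depthpt [485.6 190.5 177.8] h [489.4 477.4   0. ]
peg_hinge 0.68 [234, 199] depthpt [491.1  52.4  80.3] h [491.6  78.6  60. ]
peg_seat 0.86 [238, 194] depthpt [501.8  21.2 120.6] h 
peg_bar 0.84 [230, 152] depthpt [484.7 429.2  22.5] h 
peg_bar 0.58 [210, 164] depthpt [408.5 375.2   3.2] h 
pot 0.94 [173, 362] depthpt [ 325.1 -489.1    4.3] h [ 333.2 -524.8   60. ]
pot 0.88 [237, 286] depthpt [ 488.5 -307.6   69.1] h [ 488.7 -299.6   60. ]
pot_mouth 0.78 [246, 225] depthpt [521.5 -95.5  96.7] h [523.7 -53.4  60. ]
pot_mouth 0.74 [321, 289] depthpt [ 724.8 -269.1   -0.6] h [ 709.1 -321.2   60. ]
top 52.47376012512227 [0. 0. 0. 0. 0.]
campos [ 339.9  -17.1 1419.8]
stand 0.69 [250, 209] depthpt [501.   23.1  16.2] h [502.9  23.5   0. ]
stand 0.47 [235, 204] depthpt [505.6  69.2 114.9] h [520.2  76.8   0. ]
peg_hinge 0.7 [232, 206] depthpt [503.1  80.5  99.4] h [508.   83.4  60. ]
peg_hinge 0.69 [195, 207] depthpt
[... 151 characters left out ...]
 
pot 0.74 [333, 175] depthpt [ 621.2 -280.8   27. ] h [ 614.5 -274.6   60. ]
pot 0.74 [400, 257] depthpt [ 330.  -486.7   71.4] h [ 329.9 -490.7   60. ]
pot_mouth 0.84 [330, 253] depthpt [ 344.3 -264.8    6.1] h [ 344.2 -255.3   60. ]
pot_mouth 0.79 [342, 149] depthpt [ 704.6 -305.6   75.3] h [ 708.8 -308.9   60. ]
{'time_s': 0.7, 'joints': array([ 1. ,  0.4,  1.5,  0. ,  1.3, -0.1]), 'joint_vel': array([ 0., -0., -0.,  0.,  0.,  0.]), 'effort': array([ -0. , -52.7, -27.9,   0. ,   0. ,   0. ]), 'tool_pos': array([252.2, 544.4, 256.3]), 'eef_rot': array([-0.7,  0.7, -0.2,  0.2]), 'contact_force': array([0.6, 0.2, 0.1]), 'moment': array([ 0.,  0., -0.]), 'grip_width': 85.36184562992766} 25.0
```

```bash
python3 -c "
import cv2,numpy as np
a=cv2.imread('pics/side0.png');b=cv2.imread('pics/top0.png')
cv2.imwrite('pics/both0.png',cv2.resize(np.hstack([a,b]),(800,300)))"
```

```text
(no output)
```

View pics/both0.png

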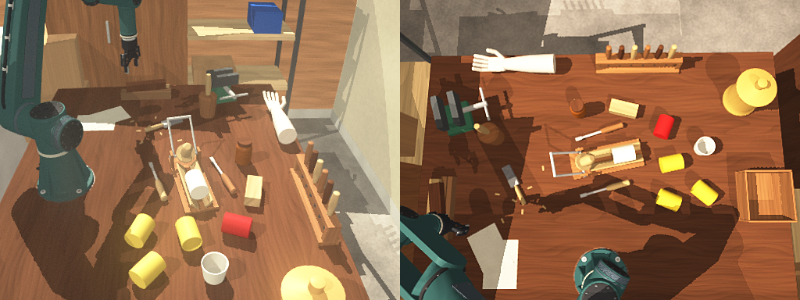

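Run:
```python
from h import *
np.set_printoptions(precision=1,suppress=True)
ims=[]
for n in("side","top"):
    f=ctrl.grab_frame(n)
    P,r,c=cloud(f); im=f["frame"]; col=im[r,c].astype(int)
    box=(P[:,0]>400)&(P[:,0]<620)&(P[:,1]>-220)&(P[:,1]<260)
    white=box&(col.min(1)>150)&(col.max(1)-col.min(1)<40)&(P[:,2]>55)&(P[:,1]<40)
    W=P[white]; print(n,"white",len(W),W.min(0),W.max(0),np.median(W,0))
    # axis fit: circle of radius 36 at z=60, line
    from scipy.optimize import least_squares
    def res(p):
        x0,th=p; d=(W[:,0]-x0)*np.cos(th)+(W[:,1])*np.sin(th)   # perpendicular dist from axis line dir (-sin,cos)
        return np.hypot(d,W[:,2]-60)-36
    s=least_squares(res,[500,0.1],loss="soft_l1"); print("axis x at y=0, yaw",s.x,np.sqrt(np.mean(s.fun**2)))
    x0,th=s.x; t=-(W[:,0]-x0)*np.sin(th)+W[:,1]*np.cos(th); print("along",np.percentile(t,[0,1,5,50,95,99,100]))
    for lo,hi in((5,20),(45,56),(75,85)):
        B=P[box&(P[:,2]>lo)&(P[:,2]<hi)]; a=-(B[:,0]-x0)*np.sin(th)+B[:,1]*np.cos(th); d=(B[:,0]-x0)*np.cos(th)+B[:,1]*np.sin(th)
        print(lo,hi,len(B),"along",np.percentile(a,[1,50,99]),"across",np.percentile(d,[1,50,99]))
    hi=P[box&(P[:,2]>125)]; a=-(hi[:,0]-x0)*np.sin(th)+hi[:,1]*np.cos(th); d=(hi[:,0]-x0)*np.cos(th)+hi[:,1]*np.sin(th)
    print("high",np.c_[a,d,hi[:,2]][np.argsort(a)][::max(1,len(a)//25)])
    q=to_px(f,[[500,0,60]])[0].astype(int); k=im[q[1]-80:q[1]+80,q[0]-105:q[0]+105]
    print(n,"crop origin",q-[105,80]); ims.append(cv2.resize(k,None,fx=3.2,fy=3.2,interpolation=cv2.INTER_CUBIC)[:,:]) 
cv2.imwrite("pics/crop1.png",cv2.resize(np.vstack(ims),(394,600)))
cv2.imwrite("pics/cropt.png",ims[1]);cv2.imwrite("pics/crops.png",ims[0])
```

```text
side white 534 [ 496.  -157.7   60.5] [574.5 -50.3 104.1] [ 528.6 -108.8   92.6]
axis x at y=0, yaw [516.5   0.2] 2.031045100510568
along [-156.4 -154.4 -151.3 -110.2  -64.6  -59.   -53.8]
5 20 1386 along [-197.6  -75.   229.6] across [-128.8  -33.8  118.2]
45 56 342 along [-190.1  -92.9   75.7] across [-62.8 -33.6  56.8]
75 85 284 along [-155.4   60.9  104.9] across [-63.5 -23.8  62. ]
high [[ 23.3  -9.1 133.7]
 [ 29.2  -1.5 128.1]
 [ 32.2 -16.7 128.6]
 [ 35.6   3.2 134.3]
 [ 38.4  -5.6 141.4]
 [ 40.8  -5.1 135.8]
 [ 45.3   5.6 142.3]
 [ 48.7 -16.1 135.9]
 [ 55.7  11.2 138. ]
 [147.3  46.6 128.9]
 [154.7  44.9 136.3]
 [157.5 -45.8 132.8]
 [164.7  47.3 145.5]
 [169.8 -49.3 156.9]
 [174.9 -44.9 160.9]
 [179.2  50.8 159.6]
 [185.7  48.9 175.5]
 [188.9  46.3 166.1]
 [190.6  43.3 173.4]
 [191.7 -41.2 173.3]
 [193.4 -23.9 181.4]
 [194.4  10.  172. ]
 [195.5   6.9 179.6]
 [196.7  -6.3 180.7]
 [198.2  41.6 169.1]
 [199.8 -32.8 178.8]
 [203.8  43.  173.3]]
side crop origin [132 133]
top white 524 [ 494.6 -157.    66.5] [573.4 -56.1 102.7] [ 532.6 -107.    91.9]
axis x at y=0, yaw [516.3   0.
[... 177 characters left out ...]
   66.2] across [-44.7 -36.2  49.9]
75 85 242 along [-152.    71.7  102. ] across [-62.8 -24.7  63. ]
high [[ 22.7  -0.1 126.7]
 [ 29.2   0.7 131. ]
 [ 33.8  11.5 133.4]
 [ 37.5  -9.4 142.1]
 [ 40.7  -8.6 140.8]
 [ 43.9  -8.2 143.2]
 [ 47.4  10.4 136.8]
 [ 51.1  -9.7 139.6]
 [ 55.  -12.4 139.6]
 [ 60.5  -3.7 133.6]
 [144.5 -50.9 126.3]
 [152.6 -46.7 136.5]
 [158.6 -49.7 146.6]
 [165.1  46.2 146.2]
 [170.9  42.3 157.1]
 [178.3  49.2 165.9]
 [184.2  49.9 169.3]
 [189.5  -6.6 176.9]
 [190.8  47.4 172.4]
 [191.7  16.7 178.7]
 [193.   10.5 177.3]
 [194.   40.1 180.3]
 [195.8 -41.2 175. ]
 [196.8   8.1 176.7]
 [198.2  -5.4 182.1]
 [199.5  -7.9 176.9]
 [201.1 -10.1 169.9]]
top crop origin [150 127]
```

View pics/cropt.png

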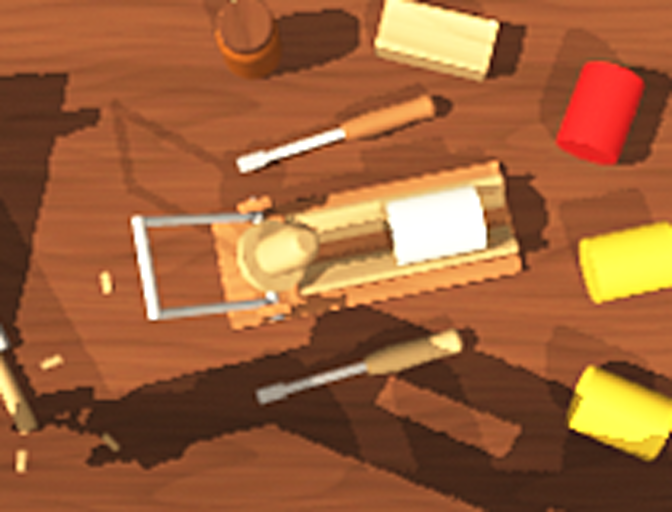

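View pics/crops.png

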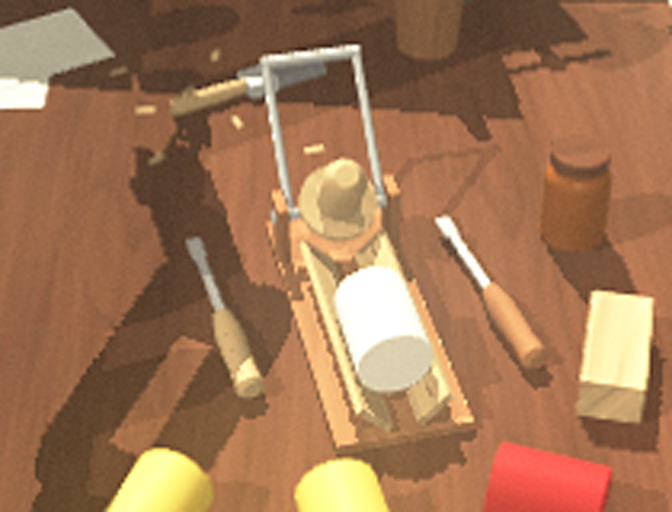

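Run:
```python
from h import *
from scipy.optimize import least_squares
from scipy.spatial.transform import Rotation as R
np.set_printoptions(precision=3,suppress=True)
A=[]
for n in("side","top"):
    f=ctrl.grab_frame(n); P,r,c=cloud(f); col=f["frame"][r,c].astype(int)
    m=(P[:,0]>400)&(P[:,0]<620)&(P[:,1]>-230)&(P[:,1]<260); A.append(np.c_[P[m],col[m]])
A=np.vstack(A); P=A[:,:3]; col=A[:,3:]
W=P[(col.min(1)>150)&(np.ptp(col,axis=1)<40)&(P[:,2]>55)&(P[:,1]<40)]
th0,x0=0.2,516.4
al=lambda Q,x0,th:-(Q[:,0]-x0)*np.sin(th)+Q[:,1]*np.cos(th)
ac=lambda Q,x0,th:(Q[:,0]-x0)*np.cos(th)+Q[:,1]*np.sin(th)
# bar points
H=P[(P[:,2]>125)&(al(P,x0,th0)>120)]
a=al(H,x0,th0);d=ac(H,x0,th0)
# stems (3 segments): fit stems at +-43 in plane through hinge ; params x0,th,hy,t
S=P[(P[:,2]>95)&(al(P,x0,th0)>110)]
def res(p):
    x0,th,hy,t=p
    r1=(np.hypot(ac(W,x0,th),W[:,2]-60)-36)
    s=al(S,x0,th)-hy; z=S[:,2]-60; b=t-.21; u=s*np.sin(b)+z*np.cos(b); v=s*np.cos(b)-z*np.sin(b); x=ac(S,x0,th)
    dbar=np.where(abs(x)<49,np.hypot(u-160,v),1e3)-6
    dst=np.where(u<164,np.hypot(abs(x)-43,v),1e3)-5
    r2=np.where(abs(dbar)<abs(dst),dbar,dst)
    return np.r_[r1,r2]
s=least_squares(res,[x0,th0,84,0.97],loss="soft_l1",f_scale=2); print(s.x,len(W),len(S),np.median(abs(s.fun[:len(W)])),np.median(abs(s.fun[len(W):])))
x0,th,hy,t=s.x
for lo,hi,w in((8,17,70),(45,54,45),(76,84,70)):
    m=(P[:,2]>lo)&(P[:,2]<hi)&(abs(ac(P,x0,th))<w)&(al(P,x0,th)<130); q=al(P[m],x0,th)-hy; x=ac(P[m],x0,th)
    print(lo,"along-hinge hist",np.histogram(q,np.arange(-300,60,15))[0],np.percentile(x,[1,99]))
wl=al(W,x0,th)-hy; print("pot along-hinge",np.percentile(wl,[1,99]))
def w(a,z,x=0): return np.array([x0+x*np.cos(th)-(hy+a)*np.sin(th), x*np.sin(th)+(hy+a)*np.cos(th), z])
print("hinge",w(0,60),"bar now",w(160*np.sin(t-.21),60+160*np.cos(t-.21)))
st=ctrl.get_state(); q=st["eef_rot"]; M=R.from_quat([*q[1:],q[0]]).as_matrix(); print(M, "stand yaw deg",np.degrees(th)); print(st["tool_pos"])
```

```text
[515.972   0.196  83.421   0.982] 1055 588 1.4356941090684643 2.070167492426897
8 along-hinge hist [  1 198 183 112 104  89  85  75  76  78  92  90 100  86  95  91  85  87
  92  66  50  86 122] [-64.577  64.261]
45 along-hinge hist [ 0 16 30 35 79 27 23 24 22 20 25 31 22 31 36 35 34 42  4  0  0  0  0] [-44.661  43.776]
76 along-hinge hist [  0   0   0   2  58  24  22  24  24  24  11   0   0   0   0   0   0   8
  24 101  78  26   0] [-62.584  63.924]
pot along-hinge [-237.722 -143.905]
hinge [499.757  81.83   60.   ] bar now [478.064 191.309 174.647]
[[ 0.907 -0.     0.42 ]
 [-0.42  -0.     0.907]
 [-0.    -1.    -0.   ]] stand yaw deg 11.20807457331877
[252.18  544.365 256.282]
```

```bash
python3 -m pendant '0 0 5 0; 0 0 5 0; 2.5 -3.9 0 9; 2.5 -3.9 0 9; 2.5 -3.9 0 9; 2.5 -3.9 0 9; 2.5 -3.9 0 0; 2.5 -3.9 0 0; 2.5 -3.9 0 0; 2.5 -3.9 0 0; 2.6 -4.1 0 0; 0 0 0 0' 4
```

```text
time_s: 2.4
tool_pos: [479.8, 188.9, 356.3]
eef_rot: [-0.704, 0.704, 0.067, -0.067]
contact_force: [0.4, 0.3, 0.1]
grip_width: 40.1
```

```bash
python3 -m pendant '-0.2 0.2 -5 0; 0 0 -5 0; 0 0 -3.5 0; 0 0 -2 0; 0 0 -1.5 0; 0 0 -0.5 0; 0 0 0 0'
python3 - <<'E'
from h import *
ims=[]
for n in("side","top"):
    f=ctrl.grab_frame(n)
    q=to_px(f,[[480,160,120]])[0].astype(int); k=f["frame"][q[1]-60:q[1]+60,q[0]-80:q[0]+80]; ims.append(cv2.resize(k,(400,300),interpolation=cv2.INTER_CUBIC))
cv2.imwrite("pics/grip1.png",np.hstack(ims)); print(ctrl.tip_extent)
E
```

```text
time_s: 3.28
tool_pos: [476.3, 193.7, 181.6]
eef_rot: [0.704, -0.704, -0.069, 0.069]
contact_force: [-0.0, -0.7, -0.4]
grip_width: 40.1
25.0
```

View pics/grip1.png

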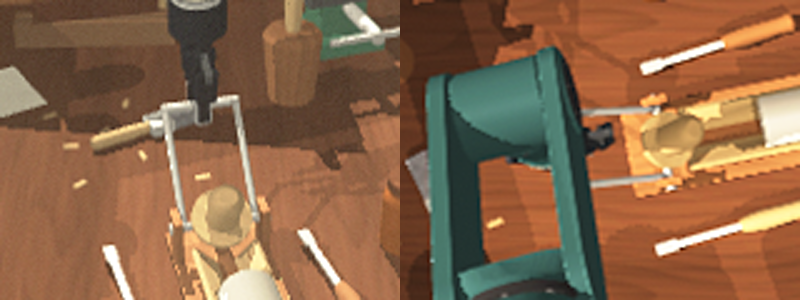

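```bash
python3 -m pendant '0 0 0 0; 0 0 0 0; 0 0 0 0; 0 0 0 0' 0 20; python3 -m pendant '0.16 -0.84 0.72 0; 0.17 -0.84 0.72 0; 0.18 -0.93 0.6 0; 0.19 -0.93 0.59 0; 0.2 -1 0.46 0; 0.2 -1 0.45 0; 0.21 -1.05 0.31 0; 0.21 -1.06 0.31 0; 0 0 0 0'
```

```text
time_s: 3.88
tool_pos: [476.6, 193.9, 182.0]
eef_rot: [0.704, -0.703, -0.069, 0.068]
contact_force: [-1.9, 2.6, 6.5]
grip_width: 10.9
time_s: 5.0
tool_pos: [491.8, 116.6, 224.1]
eef_rot: [0.704, -0.704, -0.069, 0.068]
contact_force: [-2.4, -0.0, 10.8]
grip_width: 11.0
```

```bash
python3 -m pendant '0.21 -1.09 0.15 0; 0.22 -1.09 0.14 0; 0.22 -1.1 0.0 0; 0.22 -1.1 0.0 0; 0.22 -1.09 -0.15 0; 0 0 0 0'; python3 -m pendant '0.1 -0.5 -0.08 0; 0 0 0 0';python3 -m pendant '0.08 -0.4 -0.06 0; 0 0 0 0'
```

```text
time_s: 5.75
tool_pos: [502.7, 60.8, 224.4]
eef_rot: [-0.703, 0.704, 0.069, -0.068]
contact_force: [0.6, -3.4, 5.3]
grip_width: 10.9
time_s: 6.0
tool_pos: [503.4, 56.8, 223.7]
eef_rot: [-0.704, 0.704, 0.069, -0.068]
contact_force: [-0.6, -0.8, 5.5]
grip_width: 11.3
time_s: 6.25
tool_pos: [504.1, 53.2, 222.9]
eef_rot: [-0.704, 0.704, 0.069, -0.069]
contact_force: [-0.6, 0.7, 5.0]
grip_width: 10.6
```

```bash
for i in 1 ; do python3 -m pendant '0.06 -0.3 -0.05 0; 0 0 0 0'; python3 -m pendant '0.06 -0.3 -0.05 0; 0 0 0 0' ; python3 -m pendant '0.04 -0.2 -0.03 0; 0 0 0 0'; done
```

```text
time_s: 6.5
tool_pos: [504.7, 50.3, 222.3]
eef_rot: [0.704, -0.704, -0.069, 0.069]
contact_force: [-0.3, 1.7, 4.3]
grip_width: 11.0
time_s: 6.75
tool_pos: [504.9, 49.4, 222.1]
eef_rot: [0.705, -0.702, -0.068, 0.068]
contact_force: [-2.4, 10.5, 7.5]
grip_width: 11.2
time_s: 7.0
tool_pos: [504.9, 49.2, 222.0]
eef_rot: [0.707, -0.701, -0.068, 0.068]
contact_force: [-2.8, 18.7, 10.5]
grip_width: 11.4
```

```bash
python3 -m pendant '-0.08 0.4 0.05 0; 0 0 0 0; 0 0 0 0; 0 0 0 0' 4; python3 -m pendant '0 0 3 0; 0 0 5 0; 0.9 -4.1 2 0; 0.9 -4.1 0 0; 0.9 -4.1 0 0; 0.9 -4.1 0 0; 0.7 -4.1 0 0; 0.7 -4.1 0 0; 0 -0.5 0 0; 0 0 0 0' 4;  python3 - <<'E'
from h import *
np.set_printoptions(precision=1,suppress=True)
th,hx,hy=.196,499.76,81.83
ims=[]
for n in("side","top"):
    f=ctrl.grab_frame(n); P,r,c=cloud(f); col=f["frame"][r,c].astype(int)
    a=-(P[:,0]-hx)*np.sin(th)+(P[:,1]-hy)*np.cos(th); x=(P[:,0]-hx)*np.cos(th)+(P[:,1]-hy)*np.sin(th)
    m=(a>-300)&(a<-110)&(abs(x)<45)&(P[:,2]>62)&(P[:,2]<110)&(col.min(1)>140)&(np.ptp(col,axis=1)<40)
    print(n,m.sum(),np.percentile(a[m],[1,5,95,99]) if m.any() else "")
    m=(a>-60)&(a<10)&(abs(x)<50)&(P[:,2]>180)&(P[:,2]<240); print("bar",m.sum(),np.median(np.c_[a,P[:,2]][m],axis=0))
    m=(a>-100)&(a<-35)&(abs(x)<8); print("dowel top z",np.histogram(P[m,2],np.arange(60,110,5)))
    q=to_px(f,[[520,-50,80]])[0].astype(int); ims.append(cv2.resize(f["frame"][q[1]-75:q[1]+75,q[0]-100:q[0]+100],(400,300),interpolation=cv2.INTER_CUBIC))
cv2.imwrite("pics/down.png",np.hstack(ims))
E
```

```text
time_s: 7.5
tool_pos: [504.9, 48.8, 221.9]
eef_rot: [-0.704, 0.704, 0.068, -0.069]
contact_force: [-0.0, -0.1, -0.6]
grip_width: 40.1
time_s: 8.75
tool_pos: [554.5, -201.9, 321.7]
eef_rot: [0.704, -0.704, -0.068, 0.069]
contact_force: [-0.2, 0.7, 0.5]
grip_width: 39.7
side 507 [-238.1 -235.3 -152.1 -145.7]
bar 142 [-34.4 219.8]
dowel top z (array([ 7,  7, 10, 15, 40,  4,  0,  0,  0]), array([ 60,  65,  70,  75,  80,  85,  90,  95, 100, 105]))
top 381 [-234.  -225.  -148.6 -145.2]
bar 128 [-34.4 220.4]
dowel top z (array([ 0,  0,  7, 27, 30,  6,  0,  0,  0]), array([ 60,  65,  70,  75,  80,  85,  90,  95, 100, 105]))
```

View pics/down.png

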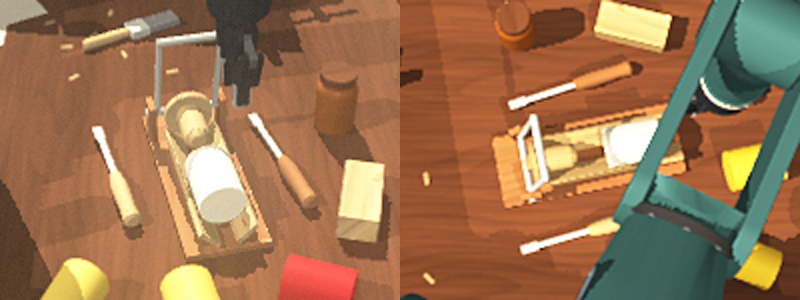

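```bash
python3 -m pendant '0.15 0 -5 0; 0 0 -5 0; 0 0 -5 0; 0 0 -5 0; 0 0 -3 0; 0 0 -2.2 0; 0 0 0 0' 0; python3 -m pendant '-0.2 0.98 0 0; -0.2 0.98 0 0; -0.1 0.49 0 0; -0.1 0.49 0 0; -0.1 0.49 0 0; -0.1 0.49 0 0; 0 0 0 0'
```

```text
time_s: 9.72
tool_pos: [555.1, -200.0, 68.7]
eef_rot: [0.704, -0.703, -0.068, 0.07]
contact_force: [-0.2, 0.1, 0.1]
grip_width: 0.3
time_s: 10.6
tool_pos: [549.7, -163.2, 71.2]
eef_rot: [-0.703, 0.704, 0.07, -0.068]
contact_force: [2.6, -4.4, 5.4]
grip_width: -0.1
```

```bash
python3 -m pendant '-0.1 0.49 0 0; -0.1 0.49 0 0; -0.1 0.49 0 0; -0.1 0.49 0 0; -0.1 0.49 0 0; -0.1 0.49 0 0; -0.1 0.49 0 0; -0.1 0.49 0 0; 0 0 0 0'; python3 -m pendant '-0.1 0.49 0 0; -0.1 0.49 0 0; -0.1 0.49 0 0; -0.1 0.49 0 0;0 0 0 0'
```

```text
time_s: 11.72
tool_pos: [542.0, -124.3, 71.2]
eef_rot: [-0.703, 0.705, 0.07, -0.068]
contact_force: [0.4, -5.8, 6.8]
grip_width: -0.3
time_s: 12.35
tool_pos: [538.0, -104.6, 71.2]
eef_rot: [-0.703, 0.704, 0.07, -0.067]
contact_force: [1.2, -4.8, 7.8]
grip_width: -0.2
```

Run:
```python
from h import *
ims=[]
for n in("side","top"):
    f=ctrl.grab_frame(n)
    q=to_px(f,[[520,-20,80]])[0].astype(int); ims.append(cv2.resize(f["frame"][q[1]-60:q[1]+60,q[0]-80:q[0]+80],(400,300),interpolation=cv2.INTER_CUBIC))
cv2.imwrite("pics/push.png",np.hstack(ims))
```

```text
(no output)
```

View pics/push.png

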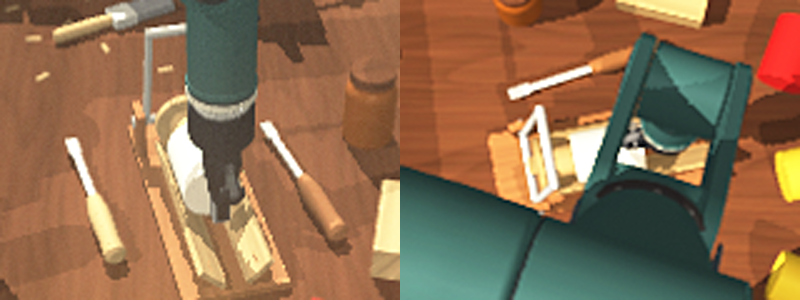

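```bash
python3 -m pendant '0 0 0.3 0; 0 0 0 0'; python3 -m pendant '-0.1 0.49 0 0;-0.1 0.49 0 0;0 0 0 0'; python3 -c "
from rig import ctrl;s=ctrl.get_state();print(s['moment'],s['contact_force'])"
```

```text
time_s: 12.7
tool_pos: [536.2, -103.7, 73.3]
eef_rot: [0.704, -0.704, -0.069, 0.069]
contact_force: [0.5, -2.0, 3.4]
grip_width: -0.2
time_s: 13.08
tool_pos: [534.2, -93.3, 73.0]
eef_rot: [0.704, -0.704, -0.069, 0.069]
contact_force: [2.2, -1.5, 2.6]
grip_width: -0.3
[-0.11619397 -0.14444391 -0.05339978] [ 2.15628335 -1.45816238  2.55813426]
```

```bash
python3 -m pendant '-0.1 0.49 0 0;-0.1 0.49 0 0;-0.1 0.49 0 0;0 0 0 0';python3 -m pendant '-0.1 0.49 0 0;-0.1 0.49 0 0;-0.1 0.49 0 0;0 0 0 0'; python3 -m pendant '-0.1 0.49 0 0;-0.1 0.49 0 0; 0 0 0 0'
```

```text
time_s: 13.58
tool_pos: [530.9, -78.5, 72.9]
eef_rot: [0.704, -0.704, -0.069, 0.069]
contact_force: [0.6, -1.0, 1.7]
grip_width: 0.1
time_s: 14.08
tool_pos: [528.1, -64.0, 73.0]
eef_rot: [0.704, -0.704, -0.069, 0.069]
contact_force: [2.1, -2.5, 0.9]
grip_width: -0.1
time_s: 14.45
tool_pos: [529.1, -58.3, 74.7]
eef_rot: [-0.701, 0.706, 0.071, -0.068]
contact_force: [0.1, -18.3, 11.7]
grip_width: -0.1
```

```bash
python3 -m pendant '0.3 -1.5 0 0; 0.6 -2.9 0 0; 0 0 5 0; 0 0 5 0; 0.6 -3 5 0; 0.6 -3 0 0;0 0 0 0'
cat > m.py <<'E'
from h import *
import sys
np.set_printoptions(precision=1,suppress=True)
th,hx,hy=.196,499.76,81.83
ims=[]
for n in("side","top"):
    f=ctrl.grab_frame(n); P,r,c=cloud(f); col=f["frame"][r,c].astype(int)
    a=-(P[:,0]-hx)*np.sin(th)+(P[:,1]-hy)*np.cos(th); x=(P[:,0]-hx)*np.cos(th)+(P[:,1]-hy)*np.sin(th)
    m=(a>-250)&(a<-10)&(abs(x)<45)&(P[:,2]>50)&(P[:,2]<110)&(col.min(1)>140)&(np.ptp(col,axis=1)<40)
    print(n,m.sum(),"pot a",np.percentile(a[m],[1,5,95,99]))
    for lo in range(-140,-20,20):
        k=m&(a>lo)&(a<lo+20); 
        if k.sum()>5: print(lo,k.sum(),"top z",np.percentile(P[k,2],95),"x",np.percentile(x[k],[2,98]))
    k=(a>-60)&(a<10)&(abs(x)<50)&(P[:,2]>180)&(P[:,2]<240); print("bar",k.sum(),np.median(np.c_[a,P[:,2]][k],axis=0))
    q=to_px(f,[[515,0,80]])[0].astype(int); ims.append(cv2.resize(f["frame"][q[1]-45:q[1]+45,q[0]-60:q[0]+60],(400,300),interpolation=cv2.INTER_CUBIC))
cv2.imwrite(sys.argv[1],np.hstack(ims))
E
python3 m.py pics/home1.png
```

```text
time_s: 15.32
tool_pos: [547.4, -160.0, 223.1]
eef_rot: [0.704, -0.704, -0.068, 0.068]
contact_force: [-0.9, 0.4, -1.6]
grip_width: 0.2
side 430 pot a [-115.7 -112.7  -26.   -22.4]
-120 84 top z 99.290270625752 x [-35.1  28.1]
-100 92 top z 98.96467413840683 x [-34.6  26.5]
-80 84 top z 99.13083864753041 x [-34.7  27.1]
-60 92 top z 98.89851895955272 x [-34.5  28.1]
-40 76 top z 98.32152427102528 x [-33.8  27.3]
bar 95 [-35.  219.7]
top 455 pot a [-114.5 -111.3  -38.4  -21.6]
-120 86 top z 98.73815410024719 x [-33.1  30.5]
-100 113 top z 98.99592078393125 x [-32.9  30.6]
-80 111 top z 98.05079167506369 x [-32.9  31.5]
-60 112 top z 99.50906612651124 x [-32.9  31.8]
-40 31 top z 100.5416527528248 x [-31.5  29.9]
bar 131 [-34.4 220. ]
```

View pics/home1.png

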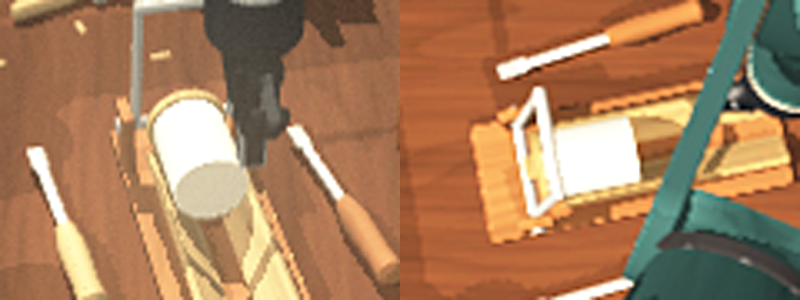

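```bash
python3 -m pendant '0 0 5 0; 0 0 5 0; -0.9 4.2 0 0; -0.9 4.2 0 0; -0.8 4.2 0 0; -0.8 4.2 0 0; -0.8 4.1 0 0; 0 0 0 0' 4; python3 -m pendant '0 0 -4 0; 0 0 -3 0; 0 0 -2 0; 0 0 -1 0; 0 0 0 0'
```

```text
time_s: 16.42
tool_pos: [503.0, 53.6, 321.8]
eef_rot: [0.704, -0.703, -0.069, 0.072]
contact_force: [-0.2, -0.4, 0.5]
grip_width: 40.4
time_s: 17.05
tool_pos: [504.7, 50.1, 222.3]
eef_rot: [0.704, -0.704, -0.068, 0.069]
contact_force: [0.1, 0.9, -0.0]
grip_width: 40.0
```

```bash
python3 -m pendant '0 0 0 0; 0 0 0 0; 0 0 0 0; 0 0 0 0' 0 25; python3 -m pendant '-0.22 1.09 0.16 0; -0.22 1.09 0.15 0; -0.22 1.1 0 0; -0.22 1.1 0 0; -0.22 1.09 -0.15 0; -0.21 1.09 -0.16 0; -0.21 1.06 -0.31 0; -0.21 1.05 -0.31 0; 0 0 0 0'
```

```text
time_s: 17.55
tool_pos: [506.1, 50.1, 224.0]
eef_rot: [-0.704, 0.704, 0.069, -0.068]
contact_force: [-0.2, -0.6, 5.2]
grip_width: 10.9
time_s: 18.68
tool_pos: [488.8, 137.9, 216.9]
eef_rot: [0.704, -0.703, -0.07, 0.068]
contact_force: [4.0, 1.1, -0.3]
grip_width: 11.3
```

```bash
python3 -m pendant '-0.2 1 -0.45 0; -0.2 1 -0.46 0; -0.19 0.93 -0.59 0; -0.18 0.93 -0.6 0; -0.17 0.84 -0.72 0; -0.16 0.84 -0.72 0; -0.15 0.73 -0.83 0; -0.14 0.73 -0.84 0; 0 0 0 0'; python3 -m pendant '-0.12 0.61 -0.93 0; -0.12 0.61 -0.93 0; -0.1 0.48 -1 0; -0.09 0.47 -1.01 0; 0 0 0 0';python3 -m pendant '-0.07 0.34 -1.06 0; -0.04 0.2 -0.6 0; 0 0 0 0'
```

```text
time_s: 19.8
tool_pos: [474.7, 207.7, 163.8]
eef_rot: [0.704, -0.704, -0.069, 0.069]
contact_force: [6.4, -0.6, -3.3]
grip_width: 11.2
time_s: 20.42
tool_pos: [470.2, 229.1, 124.8]
eef_rot: [-0.704, 0.704, 0.069, -0.069]
contact_force: [6.5, -1.2, -3.4]
grip_width: 11.2
time_s: 20.8
tool_pos: [469.1, 234.3, 108.4]
eef_rot: [-0.704, 0.704, 0.069, -0.069]
contact_force: [5.5, -2.9, -3.5]
grip_width: 10.8
```

```bash
python3 -m pendant '-0.03 0.12 -0.5 0; 0 0 0 0'; python3 -m pendant '-0.02 0.06 -0.3 0; 0 0 0 0'; python3 -m pendant '0 0.04 -0.2 0; 0 0 0 0'
```

```text
time_s: 21.05
tool_pos: [468.8, 235.5, 103.6]
eef_rot: [-0.704, 0.704, 0.069, -0.068]
contact_force: [7.2, -2.2, -3.3]
grip_width: 10.8
time_s: 21.3
tool_pos: [468.7, 236.1, 101.0]
eef_rot: [-0.704, 0.704, 0.069, -0.068]
contact_force: [4.5, -3.4, 2.0]
grip_width: 10.9
time_s: 21.55
tool_pos: [468.8, 236.2, 100.5]
eef_rot: [-0.704, 0.704, 0.069, -0.068]
contact_force: [1.8, -6.0, 18.6]
grip_width: 11.2
```

At the upright stop (18 N, position stalled). Release, lift clear and check.

```bash
python3 -m pendant '0 0 0.15 0; 0 0 0 0; 0 0 0 0; 0 0 0 0' 4; python3 -m pendant '0 0 2 0; 0 0 4 0; 0 0 5 0; 0 0 5 0; 0 0 5 0; -2 5 0 0; -2 5 0 0;  0 0 0 0'
python3 - <<'E'
from h import *
np.set_printoptions(precision=1,suppress=True)
th,hx,hy=.196,499.76,81.83
ims=[]
for n in("side","top"):
    f=ctrl.grab_frame(n); P,r,c=cloud(f); col=f["frame"][r,c].astype(int)
    a=-(P[:,0]-hx)*np.sin(th)+(P[:,1]-hy)*np.cos(th); x=(P[:,0]-hx)*np.cos(th)+(P[:,1]-hy)*np.sin(th)
    m=(abs(a)<50)&(abs(x)<50)&(P[:,2]>85)&(P[:,2]<200)&(col.min(1)>130)&(np.ptp(col,axis=1)<40)
    print(n,m.sum(),"pot a",np.percentile(a[m],[1,99]),"x",np.percentile(x[m],[1,99]),"z",np.percentile(P[m,2],[1,99]))
    T=P[m&(P[:,2]>165)]; print("top plane slope",np.linalg.lstsq(np.c_[T[:,:2]-T[:,:2].mean(0),np.ones(len(T))],T[:,2],rcond=None)[0] if len(T)>10 else "")
    k=(a>130)&(a<175)&(abs(x)<38)&(P[:,2]>60)&(P[:,2]<130); print("bar",k.sum(),np.median(np.c_[a,P[:,2]][k],axis=0) if k.any() else "")
    q=to_px(f,[[500,50,80]])[0].astype(int); ims.append(cv2.resize(f["frame"][q[1]-75:q[1]+75,q[0]-100:q[0]+100],(400,300),interpolation=cv2.INTER_CUBIC))
cv2.imwrite("pics/end.png",np.hstack(ims))
E
```

```text
time_s: 22.05
tool_pos: [467.7, 236.2, 100.5]
eef_rot: [-0.704, 0.704, 0.068, -0.069]
contact_force: [0.5, -0.7, 0.2]
grip_width: 40.2
time_s: 23.05
tool_pos: [426.6, 338.9, 310.8]
eef_rot: [0.704, -0.703, -0.07, 0.07]
contact_force: [1.1, -1.5, 0.5]
grip_width: 39.7
side 573 pot a [-35.2  34.1] x [-34.6  32.2] z [ 87.2 179.3]
top plane slope [ -0.    0.  175.2]
bar 58 [155.1  98.3]
top 330 pot a [-30.7  31.7] x [-30.4  34.7] z [169.2 179.6]
top plane slope [  0.   -0.  174.6]
bar 76 [154.2  97.5]
```

View pics/end.png

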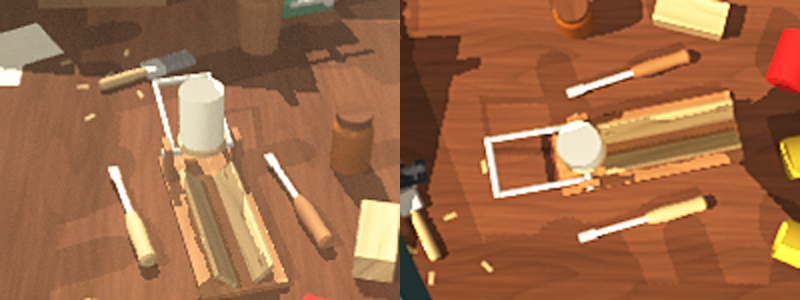

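The pot stands upside down on the upright peg. Its top is level at 175 mm and it sits centred on the hinge, with the gripper well clear.

```bash
python3 -c "from rig import ctrl; print(ctrl.close_job())"
```

```text
the job is handed in; nothing more can be done
None
```

The job is done and handed in at about 23 s: the white pot stands upside down on the upright peg, and the gripper is clear of everything.

- **Peg down:** I pinched the handle bar and led it down to its lower stop, where it stopped moving at about 19 N.
- **Pot home:** I pushed the pot by its base along the cradle until it stopped at about 18 N. The images then put its base 115 mm from the hinge and its rim at the flange.
- **Peg up:** I led the bar round to the upright stop, again about 19 N, then let go and backed off.

**Last checks:** The pot's top is level at 175 mm, as expected, and centred on the hinge. The handle bar is at its upright position. The gouges, jar and offcut look unmoved. I did not measure the things outside the last close-up (spare pot and most of the mallet), but the gripper did not go near them.

**Disagreements:**
- The push ended about 14 mm earlier than I had worked out from the finger thickness. The camera measurement showed the pot was home, so the finger estimate was wrong.
- Early in the push there was an unexplained upward force of 5–8 N on the fingertips. It dropped when I raised the tool 3 mm.

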